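# Push a module through the check flap into the test bay

### The arm

A 6-joint arm with a two-finger parallel gripper is mounted at the origin on the work surface. World frame = base frame: x ahead of the robot, y to its left, z up, the work surface at z = 0. Lengths are in m, angles in rad, forces in N, time in s.
With the tool pointing down it reaches from about 0.225 to 0.875 m from the base axis. Payload 3.4 kg.
Tool frame: the origin (TCP) lies at the very end of the fingers, on their centre line; the grasp point (between the pads) lies 19 mm behind it; z points along the fingers, y is the line along which they close (so a half turn about z gives the same grasp; the last joint's range is limited). The gripper opens to 85 mm and grips with 20 to 120 N. Pads are 22 mm wide; open, the fingers measure 114 mm over their backs; the gripper's body (76 mm by 85 mm) begins 54 mm behind the grasp point. The pads swing forward as they close: fully open they stand 13 mm farther back than shut.
Start: joints at [-0.121, 0.276, 1.505, -0, 1.361, -0.121], TCP at [0.575, -0, 0.231] pointing down, gripper open.
Joint ranges: [-2.89, 2.89], [-0.75, 2.08], [0.22, 2.7], [-1.18, 4.32], [0.11, 2.71], [-2.7, 2.7]. Speed limits (rad/s): [2.57, 2.57, 3.14, 3.14, 3.14, 3.14].

### API

Orientations are given as a unit quaternion [x, y, z, w].
In Python, from rig import bot, cams, job gives the robot as it stands.
- The arm moves only by the tool servo_tool, never from a script. Its argument "steps" is a list of rows, each an object of numbers: "x", "y", "z": the shift along the tool's x, y, z scaled (see below); "ax", "ay", "az": the turn, a rotation vector about the tool's x, y, z scaled (see below). A call has exactly 5 rows; each row shifts and turns the commanded pose from where the row before left it, along the tool's axes as they then stand; what a row does not reach is not made up. The controller multiplies each number of a shift by 25 mm and each number of a turn by 5 degrees. A row lasts 1/12 s, in which the tool goes at most 41.7 mm and 7.16 degrees, less where a joint would pass 70% of its speed; a pose out of reach is approached as far as the arm can. A call with a number of a shift or a turn outside -1 to 1 is refused whole. A call with a gripper value outside its range is refused whole. "claw" is the opening, from 0 (shut) to 1 (fully open), set as the call begins (left out, the last holds). The fingers move at their own pace and stop on an object; the grip force is fixed at half the most. Time passes only in rows, so rows that do not move let the fingers close, or fill a call up. It gives the time, the measured TCP pose, the force, the opening and the grip force at its end, in the units of the state.
- bot.state(): the state, without advancing time (a new reading comes with each control period).
- cams.read_camera(name): name is "scene" or "side" or "wrist"; returns the picture (384x512x3 uint8, red, green, blue); there is no depth.
- cams.camera_params(name): a dict with "K" (3x3 intrinsics, pixels), "dist" ([k1, k2, p1, p2, k3] as OpenCV has them; the pictures are not rectified), "T" (4x4, takes a point from camera to world coordinates); the wrist camera has in their place "mount" (4x4, takes a point from camera to tool coordinates, whose origin is the TCP and whose axes are the flange's). Camera axes: x right, y up, looking along -z (the intrinsics and any distortion apply to the point x, -y, -z); pixel columns grow to the right and rows downward; lengths in m; the calibration is good to about 2 mm. A picture is of the moment at which its call begins: read the wrist's pose just before it. camera_params takes no time and is no camera call.
- job.finish_job(): hands the job in; it is judged then, once.
Trained networks look in the newest picture that a camera, given by its name, has taken for a name from the list of things; names that differ only in an ending like _2 or _b are one class to them, and where a whole thing is asked for, a point or a joint stands for the part that bears it (a point fixed in the world has none). Each returns a list of dicts, best first, with "score" (0 to 1); they miss things now and then, are a little off and sometimes report something else, mostly with a low value. They report only what shows in the picture. A call takes as long as a camera call. They do not tell look-alikes from the thing itself.
- cams.look_for(camera, thing): "position" ([column, row] in pixels, amid what is visible of it).
The state is a dict: "clock": time; "joint_positions": joint angles; "dq": joint speeds; "effort": joint torques, N m; "eef_pos": TCP position; "tool_rot": TCP orientation; "wrist_force": force on the tool from outside, world axes, zero at the start; "wrist_torque": the same for the moment, N m; "opening": opening from 0.0 (shut) to 1.0 (fully open); "grasp_force": force on a finger pad.
Only numpy, scipy, OpenCV 4.12 (cv2) and the standard library are available. Lean on these libraries where they do the work, as an engineer would, in place of code of your own. Each camera call takes 0.05 s, during which the arm holds its last target. There are 200 camera calls.

### The job

With the wooden push stick, slide the dark steel module along the trough, through the hanging flap and on into the bay until it comes up against the sprung stop hidden inside, and press it home there for a moment with a steady push of about 12 N, never more than 20 N. Then draw the stick out so that the flap falls shut behind the module, and set the stick down flat on the bench, clear of the bay. Leave the jar, the reel and the screwdriver where they are.

Things in the scene. Friction and masses are not known exactly. Their poses are not given: they have to be found in the camera images.
- bay: Fixed test bay, 345 x 58 mm plus small feet, 70 mm high. Origin on the bench under the flap hinge; x axis = push direction, into the bay. Channel floor 5 mm above the bench, 50 mm wide inside, walls 4 mm. x = -140 to 0 mm: open trough, walls up to 27 mm above the bench. x = 0 to 205 mm: roofed at 66 mm (clear to x = 107 mm, then opaque green), far end closed.
- trough_end (a point): Middle of the trough's open end, on the channel floor, 140 mm before the hinge: the stick enters here. Axes as the bay.
- bay_roof (a point): Point on top of the opaque roof, bay x = 140 mm, 70 mm above the bench. Under it hides a rubber-faced stop on a 1.5 N/mm spring with 30 mm travel. Where it stands varies and is not reported: it meets the module when the module's rear face is 55 to 90 mm past the hinge. When the push ends, the spring moves the module back out by as much as it was compressed.
- flap_hinge (a point): Middle of the flap's hinge axis, 55 mm above the bench at the mouth of the bay (bay x = 0); axes as the bay.
- flap (a joint): Steel flap, 46 wide x 45 long x 3 mm, 60 g, hung from the hinge: 0 rad hanging shut, grows to 1.5 rad as it swings freely inwards (bay +x), never outwards. It falls shut by its own weight, but past the module only when the module's rear face is at least 45 mm inside; it leans on the stick while the stick is under it.
- module: Plain dark steel-cased module, 70 (x) x 46 (y) x 34 mm (z), about 0.18 to 0.35 kg, loose in the trough, in front of the flap. Origin centre of its underside, x axis along the push direction (2 mm play to each trough wall).
- module_tail (a point): Centre of the module's rear face (the face to push on), 35 mm behind its centre, 17 mm above its underside.
- stick: Wooden push stick, 0.14 kg: a bar 180 x 32 x 24 mm with an upright square handle 24 x 24 mm, which rises from the bar's top (24 mm) to 91 mm above its underside. Origin on the underside, below the handle's axis; x axis along the bar to its nose, 165 mm ahead; 15 mm of bar behind the handle's axis. Starts standing on the bench on its 32 mm wide underside, handle up.
- stick_grip (a point): Point on the handle's axis 60 mm above the stick's underside, a good height to grip it.
- stick_nose (a point): Middle of the stick's flat nose, 165 mm ahead of the handle's axis, 12 mm above the underside.
- jar: Bystander: small jar, 50 mm across, 65 mm high, standing. Origin centre of its foot.
- reel: Bystander: empty grey reel, 52 mm across, 34 mm high. Origin centre of its underside.
- driver: Bystander: screwdriver lying on the bench, x axis along it to the tip.
Mind the look-alikes: they are no part of the job. There is more than one size of the stick; the job needs the larger. Leave any turquoise look-alike of the module alone.

How it is judged:
On the way:
1. the stick presses the module home against the hidden stop: rear face more than 50 mm past the hinge and 7 to 20 N between stick and module, held 0.25 s (x of module_tail in the frame of bay above 0.05 m and contact force between stick and module between 7 and 20 N), for 0.25 s.
At the end, for the whole second after the job is handed in: The module lies flat and still in the bay with its rear face more than 50 mm past the hinge, the flap hangs shut (under 0.08 rad), and the stick stands flat and still on the bench (underside within 6 mm of it, tilt under 0.12 rad), touching neither bay nor module (x of module_tail in the frame of bay above 0.05 m and z of module in the frame of bay below 0.01 m and angle between module's own z axis and vertical below 0.1 rad and linear speed of each of module, stick below 0.01 m/s and value of joint flap below 0.08 rad and height (world z) of stick below 0.006 m and angle between stick's own z axis and vertical below 0.12 rad and contact force between stick and bay below 0.05 N and contact force between stick and module below 0.05 N).
It fails at once if the stick pushes the module with more than 22 N (contact force between stick and module above 22 N).
It fails at once if the jar is moved by more than 20 mm (distance of jar from where it was at the start of the episode above 0.02 m).
It fails at once if the reel is moved by more than 20 mm (distance of reel from where it was at the start of the episode above 0.02 m).
It fails at once if the screwdriver is moved by more than 20 mm (distance of driver from where it was at the start of the episode above 0.02 m).
It also fails if it takes over 64 s, if anything falls off the work surface, if the arm or the gripper's body presses on something with over 40 N, if the wrist force passes 120 N, or if a joint passes its speed limit or range.

## Working session

There is one attempt and no reset: what is moved stays moved. The work goes in short steps, Python scripts to look and compute and a tool call to move; the robot and the scene stay as the last step left them, time stands still between calls to the robot, and variables do not carry over. Pictures are saved under pics/ and viewed, at most 10 in all, crops included, and the job is handed in when it is done.

Besides the shell and the picture viewer there is one more tool, called as name(argument=value, ...), one argument or row to a line, values as JSON. servo_tool: Moves the arm, as the interface text tells. Shifts and turns lie within -1 to 1; 1 stands for 25 mm of shift or 5 degrees of turn. Its arguments: {"type":"object","properties":{"steps":{"type":"array"},"claw":{"type":"number"}},"required":["steps"]}

```bash
mkdir -p pics
cat > h.py <<'E'
import numpy as np, cv2
from rig import bot, cams, job
from scipy.spatial.transform import Rotation as R
def cam(n):
    p=cams.camera_params(n)
    if n=='wrist':
        s=bot.state();T=np.eye(4);T[:3,:3]=R.from_quat(s['tool_rot']).as_matrix();T[:3,3]=s['eef_pos'];T=T@np.array(p['mount'])
    else: T=np.array(p['T'])
    return np.array(p['K']),np.array(p['dist']),T
def ray(c,uv):
    K,d,T=c; x,y=cv2.undistortPoints(np.array([[uv]],float),K,d)[0,0]
    return T[:3,3],T[:3,:3]@np.array([x,-y,-1])
def onz(c,uv,z):
    o,v=ray(c,uv); return o+v*(z-o[2])/v[2]
def proj(c,P):
    K,d,T=c; q=(np.atleast_2d(P)-T[:3,3])@T[:3,:3]; q=q*[1,-1,-1]
    return cv2.projectPoints(q.reshape(-1,1,3),np.zeros(3),np.zeros(3),K,d)[0][:,0]
def save(im,f,s=1):
    cv2.imwrite(f,cv2.resize(im[:,:,::-1],None,fx=s,fy=s,interpolation=cv2.INTER_CUBIC))
E
python3 - <<'E'
from h import *
ims=[]
for n in ['scene','side','wrist']:
    im=cams.read_camera(n); np.save(f'pics/{n}.npy',im); save(im,f'pics/{n}0.png',1.5)
    c=cam(n); print(n,c[2][:3,3].round(3),c[0][0,0])
    for t in ['bay','stick','stick_grip','stick_nose','module','module_tail','flap','flap_hinge','trough_end','bay_roof','jar','reel','driver']:
        print(t,[(np.round(r['position']).tolist(),round(r['score'],2)) for r in cams.look_for(n,t)][:4])
print(bot.state())
E
```

```text
scene [1.465 0.625 0.75 ] 425.2150113324176
bay [([226.0, 190.0], 0.72), ([260.0, 199.0], 0.25)]
stick [([336.0, 232.0], 0.79), ([391.0, 233.0], 0.76)]
stick_grip [([335.0, 233.0], 0.85)]
stick_nose [([392.0, 231.0], 0.81), ([336.0, 232.0], 0.69)]
module [([261.0, 201.0], 0.76), ([286.0, 187.0], 0.72)]
module_tail [([285.0, 190.0], 0.78), ([262.0, 200.0], 0.58)]
flap []
flap_hinge [([222.0, 191.0], 0.69), ([335.0, 238.0], 0.16)]
trough_end [([222.0, 192.0], 0.96)]
bay_roof [([224.0, 191.0], 0.66)]
jar [([168.0, 206.0], 0.55)]
reel [([224.0, 228.0], 0.81)]
driver [([161.0, 168.0], 0.63)]
side [ 0.531 -1.04   0.718] 410.19276690240207
bay [([250.0, 239.0], 0.79)]
stick [([237.0, 178.0], 0.84), ([213.0, 157.0], 0.56)]
stick_grip [([212.0, 157.0], 0.64), ([237.0, 174.0], 0.6)]
stick_nose [([241.0, 174.0], 0.97), ([212.0, 162.0], 0.44)]
module [([195.0, 210.0], 0.8), ([242.0, 205.0], 0.65)]
module_tail [([198.0, 211.0], 0.89), ([238.0, 205.0], 0.44)]
flap [([306.0, 250.0], 0.18)]
flap_hinge [([252.0, 239.0], 0.66), ([237.0, 179.0], 0.62)]
trough_end [([251.0, 238.0], 0.76)]
bay_roof [([25
[... 580 characters left out ...]
ay([-1.20999203e-01,  2.75921973e-01,  1.50491764e+00,  4.31857670e-06,
        1.36067122e+00, -1.20999563e-01]), 'dq': array([ 2.02125977e-03, -2.20391036e-03,  1.19534569e-03,  2.37497493e-04,
       -8.56424456e-04, -7.93647829e-05]), 'effort': array([-1.49442594e-04, -4.16649377e+01, -2.46094626e+01, -1.82167364e-04,
        2.83392883e-04,  4.19835558e-06]), 'eef_pos': array([ 5.75036512e-01, -7.81936042e-06,  2.31308426e-01]), 'tool_rot': array([7.07106972e-01, 7.07106589e-01, 2.68861280e-05, 3.09045387e-05]), 'wrist_force': array([ 1.24435078, -0.15958719,  0.24681074]), 'wrist_torque': array([ 0.00027067, -0.03885665,  0.02151908]), 'grasp_force': 0.0, 'opening': 0.9997877217130074}
```

View pictures.

View pics/scene0.png

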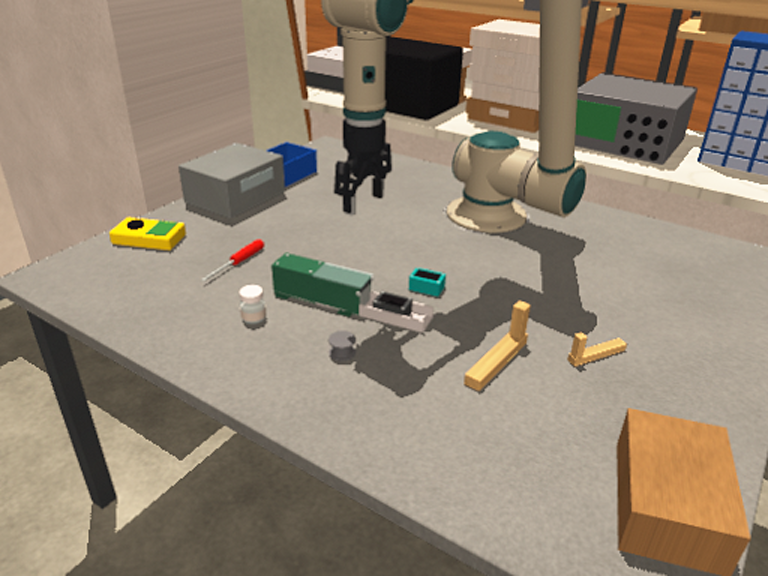

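View pics/side0.png

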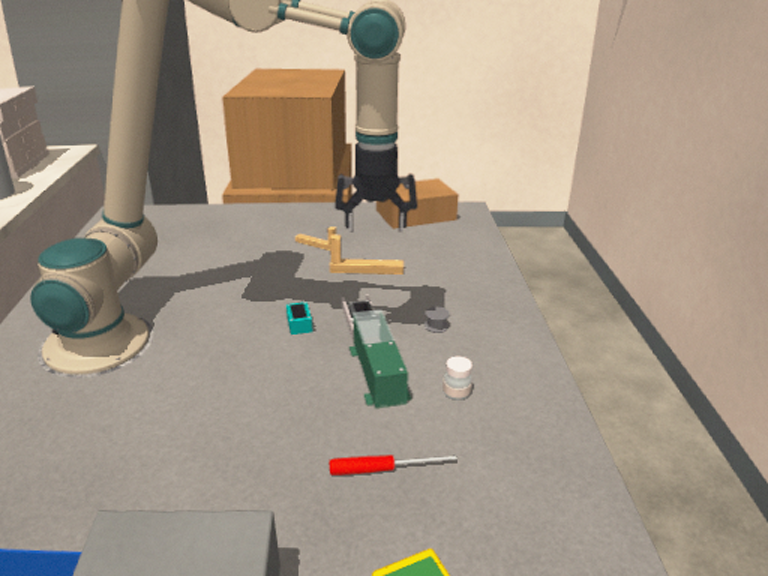

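View pics/wrist0.png

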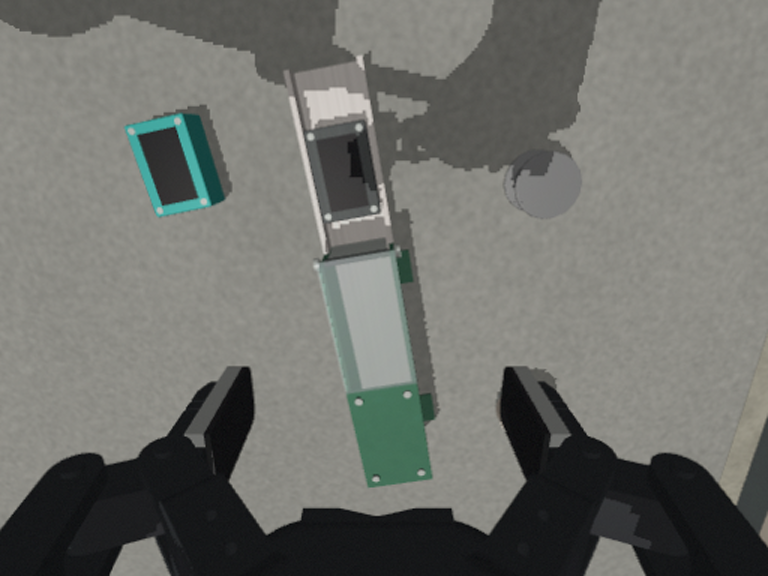

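Pictures: the scene camera shows the large stick at (336,232) and a small one at (398,233). The dark module is in the trough at (261,201), with a turquoise look-alike at (286,187). I choose the large stick and the dark module. In the wrist picture the trough end is at about (216,43) and the far end at about (267,321).

Run:
```python
from h import *
w=cam('wrist'); s=cam('scene'); d=cam('side')
g=lambda c,u,v,z: onz(c,(u/1.5,v/1.5),z)[:2]
for n,u,v,z in [('tL',288,72,.027),('tR',361,60,.027),('roofmidL',347,393,.07),('roofmidR',414,385,.07),('farL',370,486,.07),('farR',431,478,.07),('modrearL',308,132,.039),('modrearR',363,123,.039)]:
    print(n,g(w,u,v,z).round(4))
print('handle top sc',g(s,521,305,.091),'side',g(d,334,231,.091))
print('nose top sc',g(s,477,380,.024),'side',g(d,403,263,.024))
a=np.load('pics/scene.npy')[185:270,300:430]; b=np.load('pics/side.npy')[145:195,190:275]
A=cv2.resize(a,(780,510),interpolation=cv2.INTER_CUBIC); save(A,'pics/c1.png')
save(cv2.resize(b,(765,450),interpolation=cv2.INTER_CUBIC),'pics/c2.png')
```

```text
tL [0.5107 0.1236]
tR [0.5637 0.1315]
roofmidL [ 0.5511 -0.1175]
roofmidR [ 0.6051 -0.1099]
farL [ 0.5693 -0.2128]
farR [ 0.6227 -0.2039]
modrearL [0.525  0.0824]
modrearR [0.5651 0.0886]
handle top sc [0.49211762 0.30100834] side [0.4895641  0.32797855]
nose top sc [0.65716091 0.29995986] side [0.65616069 0.28383948]
```

View pics/c1.png

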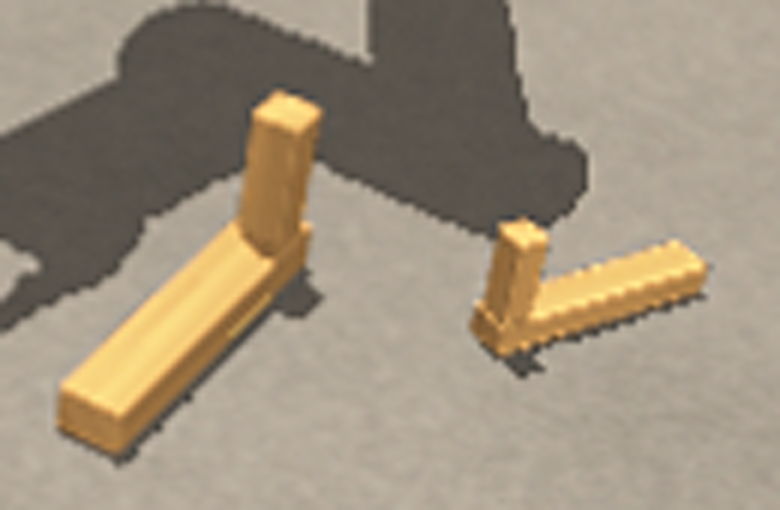

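View pics/c2.png

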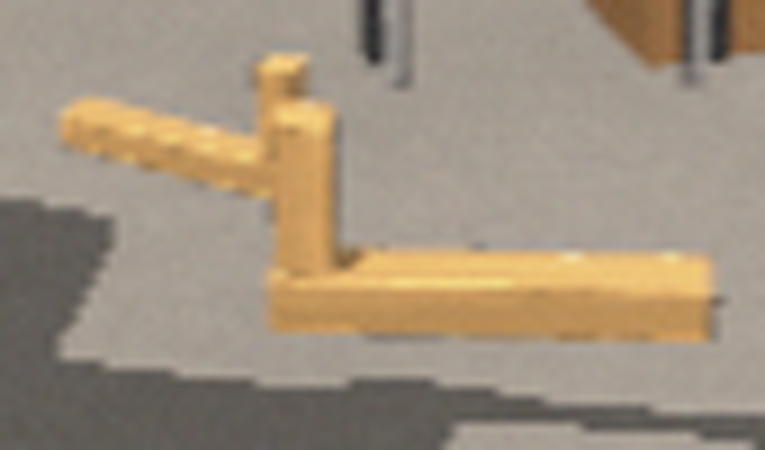

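The crops show that the left, longer stick is the larger one. In the scene crop its handle top is at (288,112) and its nose at (90,420). I'll fit the stick and bay poses next.

```bash
cat > fit.py <<'E'
from h import *
from scipy.optimize import least_squares
def fit(obs,x0):  # obs: (cam, px Nx2, local Nx3)
    def f(p):
        M=R.from_euler('z',p[2]).as_matrix(); 
        return np.concatenate([(proj(c,np.array(L)@M.T+[p[0],p[1],0])-np.array(u)).ravel() for c,u,L in obs])
    r=least_squares(f,x0,loss='soft_l1'); return r.x,f(r.x).reshape(-1,2)
E
python3 - <<'E'
from fit import *
w=cam('wrist'); s=cam('scene'); d=cam('side')
c1=lambda l:[(300+u/6,185+v/6) for u,v in l]
c2=lambda l:[(190+u/9,145+v/9) for u,v in l]
a=.012;n=.165;y=.016;h=.091
S=(s,c1([(278,92),(321,110),(293,133),(254,117),(65,385),(122,417),(60,430),(118,455)]),
 [(-a,-a,h),(-a,a,h),(a,a,h),(a,-a,h),(n,-y,.024),(n,y,.024),(n,-y,0),(n,y,0)])
D=(d,c2([(278,128),(333,128),(710,288),(708,340),(272,330),(275,283),(712,258)]),
 [(-a,-a,h),(a,-a,h),(n,-y,.024),(n,-y,0),(-.015,-y,0),(-.015,-y,.024),(n,y,.024)])
for o in ([S,D],[S],[D]):
    p,r=fit(o,[.49,.31,-.05]); print('stick',p.round(4),np.abs(r).max().round(2), r.round(1).tolist() if len(o)>1 else '')
px=lambda l:[(u/1.5,v/1.5) for u,v in l]
W=(w,px([(288,72),(361,60),(347,393),(414,385),(370,486),(431,478)]),
 [(-.14,-.029,.027),(-.14,.029,.027),(.107,-.029,.07),(.107,.029,.07),(.205,-.029,.07),(.205,.029,.07)])
p,r=fit([W],[.56,-.01,-1.4]); print('bay',p.round(4),r.round(1).tolist())
print(fit([(w,W[1],[(q[0],q[1],q[2]) for q in W[2]])],p)[0])
t=[onz(w,(u/1.5,v/1.5),.039)[:2] for u,v in [(308,132),(363,123)]]
print('tail bay', [R.from_euler('z',-p[2]).apply([*(q-p[:2]),0]).round(4) for q in t])
print('small stick',onz(s,(386,240),.0),'jar',onz(s,(168,212),0),'reel',onz(w,(362,124),.034),'turq',onz(w,(112,110),.034))
E
```

```text
stick [ 0.4932  0.3023 -0.0635] 1.34 [[-0.6, -0.0], [-0.0, -0.0], [0.7, -0.1], [-0.6, -0.5], [-1.0, 0.6], [0.1, 0.3], [-1.0, 0.1], [-0.2, 1.0], [-1.0, -0.9], [-0.4, -0.8], [0.1, -0.6], [0.2, -0.6], [-0.5, -0.4], [-1.0, -0.9], [-0.2, -1.3]]
stick [ 0.4918  0.3028 -0.0649] 1.07 
stick [ 0.4945  0.2968 -0.0692] 0.7 
bay [ 0.5603 -0.009  -1.3975] [[-2.9, -0.2], [1.0, -2.5], [-0.7, 1.4], [1.9, -0.4], [-1.6, 1.9], [1.1, 1.2]]
[ 0.56034895 -0.0090121  -1.39753132]
tail bay [array([-0.0962, -0.0191,  0.    ]), array([-0.0953,  0.0215,  0.    ])]
small stick [0.46815433 0.42090437 0.        ] jar [ 0.72181378 -0.17385668  0.        ] reel [0.70277787 0.04331184 0.034     ] turq [0.41692197 0.05885952 0.034     ]
```

servo_tool(
  steps=[
    {"x": 0.8,"y": -0.22},
    {"x": 0.8,"y": -0.22},
    {"x": 0.8,"y": -0.22},
    {"x": 0.8,"y": -0.22},
    {"x": 0.8,"y": -0.22},
  ],
  claw=1,
)

```text
$.steps[0]: bad value
```

servo_tool(
  steps=[
    {"x": 0.8,"y": -0.22},
    {"x": 0.8,"y": -0.22},
    {"x": 0.8,"y": -0.22},
    {"x": 0.8,"y": -0.22},
    {"x": 0.8,"y": -0.22},
  ],
)

```text
$.steps[0]: bad value
```

servo_tool(
  steps=[
    {"x": 0.8,"y": -0.22},
    {"x": 0.8,"y": -0.22},
    {"x": 0.8,"y": -0.22},
    {"x": 0.8,"y": -0.22},
    {"x": 0.8,"y": -0.22,"az": 0.73},
  ],
)

```text
$.steps[0]: bad value
```

servo_tool(
  steps=[
    {"z": 0.6},
    {"z": 0.6},
    {"z": 0.6},
    {"z": 0.6},
    {},
  ],
)

```text
$.steps[0]: bad value
```

Run:
```python
from h import *
s=bot.state(); print(s['clock'],s['eef_pos'],R.from_quat(s['tool_rot']).as_matrix().round(3).tolist())
w=cam('wrist'); im=cams.read_camera('wrist'); np.save('pics/w1.npy',im)
M=R.from_euler('z',-.0635).as_matrix()
L=np.array([(-.012,-.012,.091),(.012,-.012,.091),(.012,.012,.091),(-.012,.012,.091),(.165,-.016,.024),(.165,.016,.024),(-.015,-.016,.024),(-.015,.016,.024)])
for u in proj(w,L@M.T+[.4932,.3023,0]): cv2.circle(im,tuple(int(round(k)) for k in u),2,(255,0,255),-1)
save(im,'pics/w1.png',1.5)
```

```text
2.1 [ 5.75036512e-01 -7.81936042e-06  2.31308426e-01] [[0.0, 1.0, 0.0], [1.0, -0.0, -0.0], [-0.0, 0.0, -1.0]]
```

View pics/w1.png

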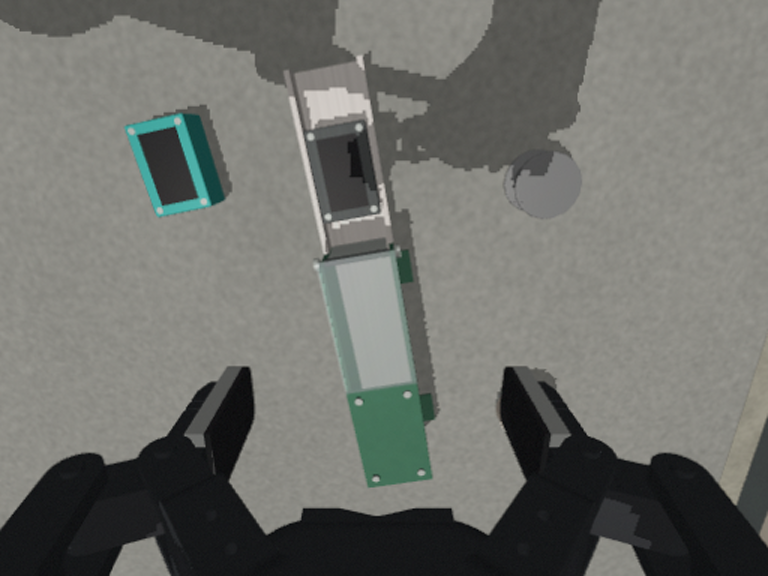

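The arm did not move: the picture is the same as before. Each row probably has to name all six numbers.

servo_tool(
  steps=[
    {"x": 0.8,"y": -0.22,"z": 0,"ax": 0,"ay": 0,"az": 0},
    {"x": 0.8,"y": -0.22,"z": 0,"ax": 0,"ay": 0,"az": 0},
    {"x": 0.8,"y": -0.22,"z": 0,"ax": 0,"ay": 0,"az": 0},
    {"x": 0.8,"y": -0.22,"z": 0,"ax": 0,"ay": 0,"az": 0},
    {"x": 0.8,"y": -0.22,"z": 0,"ax": 0,"ay": 0,"az": 0},
  ],
  claw=1,
)

```text
clock: 2.57
eef_pos: [0.5472, 0.1008, 0.2313]
tool_rot: [0.707, 0.707, 0.0, 0.0]
wrist_force: [0.5, -0.1, 0.1]
opening: 1.0
grasp_force: 0.0
```

servo_tool(
  steps=[
    {"x": 0.8,"y": -0.22,"z": 0,"ax": 0,"ay": 0,"az": 0},
    {"x": 0.8,"y": -0.22,"z": 0,"ax": 0,"ay": 0,"az": 0},
    {"x": 0.8,"y": -0.22,"z": 0,"ax": 0,"ay": 0,"az": 0},
    {"x": 0.8,"y": -0.22,"z": 0,"ax": 0,"ay": 0,"az": 0},
    {"x": 0.8,"y": -0.22,"z": 0,"ax": 0,"ay": 0,"az": 0},
  ],
)

```text
clock: 2.98
eef_pos: [0.5197, 0.2009, 0.2314]
tool_rot: [0.707, 0.707, 0.0, 0.0]
wrist_force: [0.2, -0.2, 0.5]
opening: 1.001
grasp_force: 0.0
```

servo_tool(
  steps=[
    {"x": 0.8,"y": -0.22,"z": 0,"ax": 0,"ay": 0,"az": 0},
    {"x": 0.8,"y": -0.22,"z": 0,"ax": 0,"ay": 0,"az": 0},
    {"x": 0.8,"y": -0.22,"z": 0.6,"ax": 0,"ay": 0,"az": 0},
    {"x": 0.8,"y": -0.22,"z": 0.6,"ax": 0,"ay": 0,"az": 0.7},
    {"x": 0,"y": 0,"z": 0,"ax": 0,"ay": 0,"az": 0},
  ],
)

```text
clock: 3.4
eef_pos: [0.4953, 0.2826, 0.1986]
tool_rot: [0.728, 0.686, -0.002, -0.002]
wrist_force: [-0.8, -0.6, 0.1]
opening: 1.002
grasp_force: 0.0
```

Run:
```python
from h import *
s=bot.state(); print(s['clock'],s['eef_pos'],R.from_quat(s['tool_rot']).as_matrix().round(3).tolist())
w=cam('wrist'); im=cams.read_camera('wrist'); np.save('pics/w2.npy',im)
M=R.from_euler('z',-.0635).as_matrix()
L=np.array([(-.012,-.012,.091),(.012,-.012,.091),(.012,.012,.091),(-.012,.012,.091),(.165,-.016,.024),(.165,.016,.024),(-.015,-.016,.024),(-.015,.016,.024)])
for u in proj(w,L@M.T+[.4932,.3023,0]): cv2.circle(im,tuple(int(round(k)) for k in u),1,(255,0,255),-1)
save(im,'pics/w2.png',1.5)
```

```text
3.4 [0.49526635 0.28256024 0.19861293] [[0.06, 0.998, -0.005], [0.998, -0.06, 0.0], [0.0, -0.005, -1.0]]
```

View pics/w2.png

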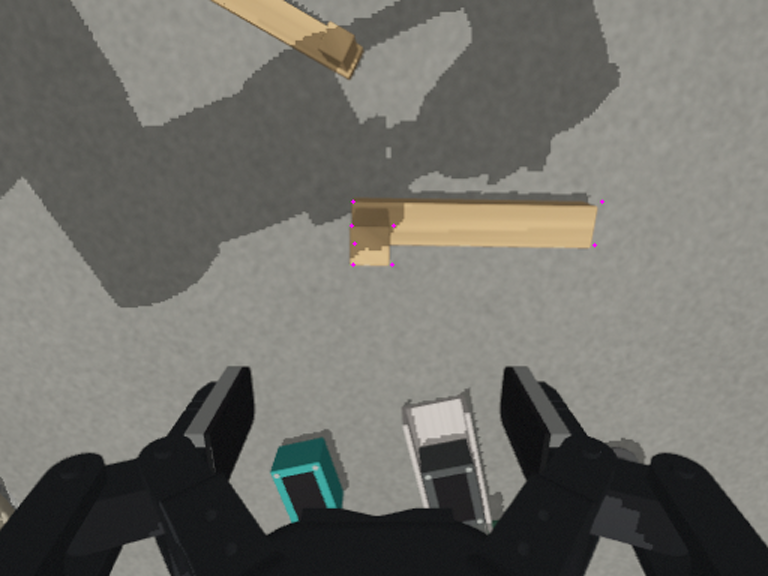

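The overlay matches the stick to about 1 mm (handle top at (372,246), nose at (596,226)). Going down to grip.

servo_tool(
  steps=[
    {"x": 0.78,"y": -0.13,"z": 0.3,"ax": 0,"ay": 0,"az": 0.2},
    {"x": 0,"y": 0,"z": 1,"ax": 0,"ay": 0,"az": 0},
    {"x": 0,"y": 0,"z": 1,"ax": 0,"ay": 0,"az": 0},
    {"x": 0,"y": 0,"z": 1,"ax": 0,"ay": 0,"az": 0},
    {"x": 0,"y": 0,"z": 1,"ax": 0,"ay": 0,"az": 0},
  ],
)

```text
clock: 3.87
eef_pos: [0.4971, 0.299, 0.0938]
tool_rot: [0.734, 0.679, 0.001, 0.001]
wrist_force: [0.4, -0.2, -0.6]
opening: 1.001
grasp_force: 0.0
```

servo_tool(
  steps=[
    {"x": 0,"y": 0,"z": 1,"ax": 0,"ay": 0,"az": 0},
    {"x": 0,"y": 0,"z": 0.6,"ax": 0,"ay": 0,"az": 0},
    {"x": 0,"y": 0,"z": 0.3,"ax": 0,"ay": 0,"az": 0},
    {"x": 0,"y": 0,"z": 0,"ax": 0,"ay": 0,"az": 0},
    {"x": 0,"y": 0,"z": 0,"ax": 0,"ay": 0,"az": 0},
  ],
)

```text
clock: 4.28
eef_pos: [0.4969, 0.2994, 0.047]
tool_rot: [0.734, 0.679, 0.001, 0.0]
wrist_force: [0.5, 0.5, 0.3]
opening: 1.0
grasp_force: 0.0
```

servo_tool(
  steps=[
    {"x": 0.11,"y": -0.17,"z": 0.2,"ax": 0,"ay": 0,"az": 0},
    {"x": 0,"y": 0,"z": 0,"ax": 0,"ay": 0,"az": 0},
    {"x": 0,"y": 0,"z": 0,"ax": 0,"ay": 0,"az": 0},
    {"x": 0,"y": 0,"z": 0,"ax": 0,"ay": 0,"az": 0},
    {"x": 0,"y": 0,"z": 0,"ax": 0,"ay": 0,"az": 0},
  ],
)

```text
clock: 4.7
eef_pos: [0.4922, 0.3029, 0.0419]
tool_rot: [0.734, 0.679, 0.001, 0.0]
wrist_force: [0.1, 0.2, -0.0]
opening: 0.998
grasp_force: 0.0
```

servo_tool(
  steps=[
    {"x": 0,"y": 0,"z": 0,"ax": 0,"ay": 0,"az": 0},
    {"x": 0,"y": 0,"z": 0,"ax": 0,"ay": 0,"az": 0},
    {"x": 0,"y": 0,"z": 0,"ax": 0,"ay": 0,"az": 0},
    {"x": 0,"y": 0,"z": 0,"ax": 0,"ay": 0,"az": 0},
    {"x": 0,"y": 0,"z": 0,"ax": 0,"ay": 0,"az": 0},
  ],
  claw=0,
)

```text
clock: 5.12
eef_pos: [0.492, 0.3027, 0.0413]
tool_rot: [0.734, 0.679, -0.0, 0.0]
wrist_force: [0.1, 0.7, 0.1]
opening: 0.3
grasp_force: 0.0
```

servo_tool(
  steps=[
    {"x": 0,"y": 0,"z": 0,"ax": 0,"ay": 0,"az": 0},
    {"x": 0,"y": 0,"z": 0,"ax": 0,"ay": 0,"az": 0},
    {"x": 0,"y": 0,"z": 0,"ax": 0,"ay": 0,"az": 0},
    {"x": 0,"y": 0,"z": 0,"ax": 0,"ay": 0,"az": 0},
    {"x": 0,"y": 0,"z": 0,"ax": 0,"ay": 0,"az": 0},
  ],
)

```text
clock: 5.53
eef_pos: [0.4921, 0.3028, 0.0414]
tool_rot: [0.734, 0.679, 0.0, 0.0]
wrist_force: [0.5, 1.3, 2.2]
opening: 0.27
grasp_force: 59.4
```

servo_tool(
  steps=[
    {"x": 0,"y": 0,"z": -0.6,"ax": 0,"ay": 0,"az": 0},
    {"x": 0,"y": 0,"z": -0.6,"ax": 0,"ay": 0,"az": 0},
    {"x": 0,"y": 0,"z": -0.4,"ax": 0,"ay": 0,"az": 0.6},
    {"x": 0,"y": 0,"z": 0,"ax": 0,"ay": 0,"az": 1},
    {"x": 0,"y": 0,"z": 0,"ax": 0,"ay": 0,"az": 1},
  ],
)

```text
clock: 5.95
eef_pos: [0.4921, 0.3027, 0.0817]
tool_rot: [0.808, 0.59, 0.0, 0.0]
wrist_force: [-0.0, -0.7, -1.9]
opening: 0.277
grasp_force: 59.2
```

servo_tool(
  steps=[
    {"x": 0,"y": 0,"z": 0,"ax": 0,"ay": 0,"az": 1},
    {"x": 0,"y": 0,"z": 0,"ax": 0,"ay": 0,"az": 1},
    {"x": 0,"y": 0,"z": 0,"ax": 0,"ay": 0,"az": 1},
    {"x": 0,"y": 0,"z": 0,"ax": 0,"ay": 0,"az": 1},
    {"x": 0,"y": 0,"z": 0,"ax": 0,"ay": 0,"az": 1},
  ],
)

```text
clock: 6.37
eef_pos: [0.4915, 0.3025, 0.0807]
tool_rot: [0.916, 0.401, -0.001, 0.0]
wrist_force: [-0.3, -0.3, -1.9]
opening: 0.275
grasp_force: 59.2
```

servo_tool(
  steps=[
    {"x": 0,"y": 0,"z": 0,"ax": 0,"ay": 0,"az": 1},
    {"x": 0,"y": 0,"z": 0,"ax": 0,"ay": 0,"az": 1},
    {"x": 0,"y": 0,"z": 0,"ax": 0,"ay": 0,"az": 1},
    {"x": 0,"y": 0,"z": 0,"ax": 0,"ay": 0,"az": 1},
    {"x": 0,"y": 0,"z": 0,"ax": 0,"ay": 0,"az": 1},
  ],
)

```text
clock: 6.78
eef_pos: [0.4915, 0.3025, 0.0807]
tool_rot: [0.981, 0.193, -0.001, 0.0]
wrist_force: [0.4, -0.4, -1.8]
opening: 0.278
grasp_force: 59.2
```

servo_tool(
  steps=[
    {"x": 0,"y": 0,"z": 0,"ax": 0,"ay": 0,"az": 1},
    {"x": 0,"y": 0,"z": 0,"ax": 0,"ay": 0,"az": 1},
    {"x": 0,"y": 0,"z": 0,"ax": 0,"ay": 0,"az": 0.5},
    {"x": 0,"y": 0,"z": 0,"ax": 0,"ay": 0,"az": 0},
    {"x": 0,"y": 0,"z": 0,"ax": 0,"ay": 0,"az": 0},
  ],
)

```text
clock: 7.2
eef_pos: [0.4917, 0.3026, 0.0809]
tool_rot: [0.996, 0.088, -0.0, 0.0]
wrist_force: [0.1, 0.3, -1.0]
opening: 0.272
grasp_force: 59.2
```

```bash
cat > loc.py <<'E'
from h import *
B=np.array([.5603,-.009]);TH=-1.3975
def loc(p=None,B=B,TH=TH):
    s=bot.state();m=R.from_quat(s['tool_rot']).as_matrix();c,q=np.cos(TH),np.sin(TH)
    d=s['eef_pos'][:2]-B; f=s['wrist_force']
    yaw=np.arctan2(m[1,1],m[0,1])
    print('t',s['clock'],'bay xy',[round(x,4) for x in (c*d[0]+q*d[1],-q*d[0]+c*d[1])],'z',s['eef_pos'][2].round(4),'yawerr deg',round(np.degrees(yaw-TH),2),'tilt',m[:,2].round(4),'F bay',[round(x,2) for x in (c*f[0]+q*f[1],-q*f[0]+c*f[1],f[2])],'tq',s['wrist_torque'].round(2),'grip',s['grasp_force'])
E
python3 - <<'E'
from loc import *
loc()
w=cam('wrist'); im=cams.read_camera('wrist'); np.save('pics/w3.npy',im); 
M=R.from_euler('z',TH).as_matrix()
L=np.array([(-.14,-.029,.027),(-.14,.029,.027),(0,.029,.027),(0,-.029,.027),(0,.029,.07),(0,-.029,.07),(.107,.029,.07),(.107,-.029,.07)])
pp=proj(w,L@M.T+[*B,0]); print(pp.round(1).tolist())
for u in pp: cv2.circle(im,tuple(int(round(k)) for k in u),1,(255,0,255),-1)
save(im,'pics/w3.png',1.5)
E
```

```text
t 7.2 bay xy [np.float64(-0.3187), np.float64(-0.0138)] z 0.0809 yawerr deg 0.14 tilt [-6.e-04 -4.e-04 -1.e+00] F bay [np.float64(-0.27), np.float64(0.2), np.float64(-0.96)] tq [ 0.07 -0.    0.  ] grip 59.16795015335083
[[487.2, 226.8], [509.6, 151.1], [704.4, 152.3], [666.5, 226.8], [812.4, 168.8], [756.0, 257.6], [976.7, 170.0], [908.5, 256.3]]
```

View pics/w3.png

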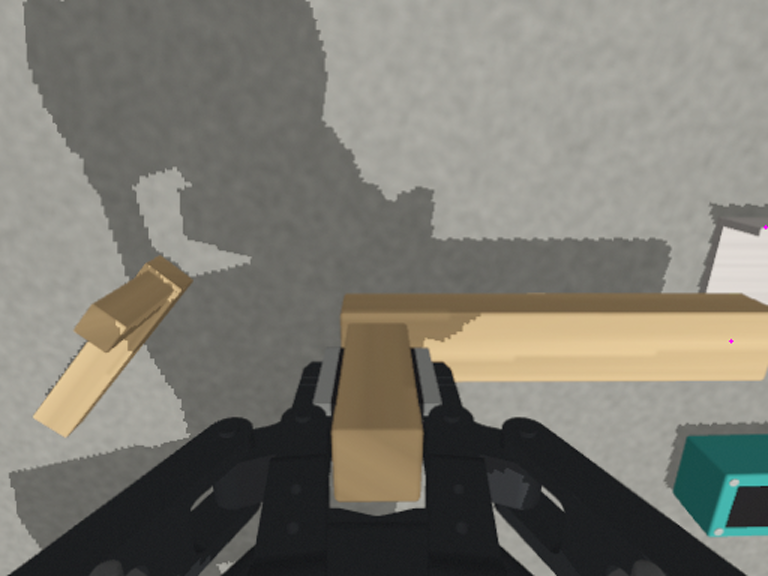

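The stick is held straight (bar from (230,225) to the right), and the trough is ahead at (490,175). Next I centre it, lower it to just above the channel floor and enter.

servo_tool(
  steps=[
    {"x": 0.55,"y": 0,"z": 0,"ax": 0,"ay": 0,"az": 0.03},
    {"x": 0,"y": 0,"z": 0.5,"ax": 0,"ay": 0,"az": 0},
    {"x": 0,"y": 0,"z": 0.5,"ax": 0,"ay": 0,"az": 0},
    {"x": 0,"y": 0,"z": 0.32,"ax": 0,"ay": 0,"az": 0},
    {"x": 0,"y": 0,"z": 0,"ax": 0,"ay": 0,"az": 0},
  ],
)

```text
clock: 7.67
eef_pos: [0.504, 0.3044, 0.0463]
tool_rot: [0.996, 0.086, -0.002, 0.001]
wrist_force: [-0.7, -0.5, -2.0]
opening: 0.276
grasp_force: 59.0
```

Run:
```python
from loc import *
loc()
o=[]
for n,(a,b,c,d) in {'scene':(165,255,230,350),'side':(150,250,190,310)}.items():
    im=cams.read_camera(n).copy(); c_=cam(n); M=R.from_euler('z',TH).as_matrix()
    L=np.array([(-.14,-.025,.027),(-.14,.025,.027),(-.14,-.025,.005),(-.14,.025,.005),(-.154,-.016,.03),(-.154,.016,.03)])
    k=6 if n=='scene' else 6
    cr=cv2.resize(im[a:b,c:d],None,fx=5,fy=5,interpolation=cv2.INTER_CUBIC)
    for i,u in enumerate(proj(c_,L@M.T+[*B,0])): cv2.circle(cr,(int(5*(u[0]-c+.5)),int(5*(u[1]-a+.5))),2,(255,0,255) if i<4 else (0,0,255),-1)
    save(cr,f'pics/{n}4.png');
```

```text
t 7.6667 bay xy [np.float64(-0.3184), np.float64(-0.0015)] z 0.0463 yawerr deg -0.05 tilt [-0.0039 -0.0019 -1.    ] F bay [np.float64(0.41), np.float64(-0.8), np.float64(-1.95)] tq [0.07 0.04 0.03] grip 59.04641032218933
```

View pics/scene4.png

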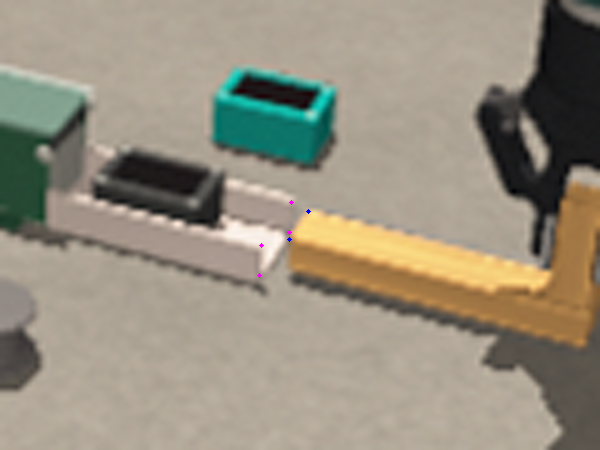

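The stick is in line with the trough: nose at (300,240) in the crop, trough end at (275,240). Advancing.

servo_tool(
  steps=[
    {"x": 0.04,"y": 0,"z": -0.06,"ax": 0,"ay": 0,"az": 0},
    {"x": 0,"y": 0.4,"z": 0,"ax": 0,"ay": 0,"az": 0},
    {"x": 0,"y": 0.4,"z": 0,"ax": 0,"ay": 0,"az": 0},
    {"x": 0,"y": 0.4,"z": 0,"ax": 0,"ay": 0,"az": 0},
    {"x": 0,"y": 0.4,"z": 0,"ax": 0,"ay": 0,"az": 0},
  ],
)

```text
clock: 8.18
eef_pos: [0.5136, 0.2645, 0.0502]
tool_rot: [0.996, 0.086, 0.0, 0.0]
wrist_force: [-0.5, -0.1, -0.2]
opening: 0.275
grasp_force: 59.1
```

```bash
python3 -c "
from loc import *
loc()"
```

```text
t 8.1833 bay xy [np.float64(-0.2775), np.float64(0.0011)] z 0.0502 yawerr deg -0.09 tilt [ 5.e-04 -2.e-04 -1.e+00] F bay [np.float64(-0.0), np.float64(-0.55), np.float64(-0.2)] tq [ 0.02  0.05 -0.02] grip 59.05843734741211
```

servo_tool(
  steps=[
    {"x": -0.02,"y": 0.1,"z": 0.04,"ax": 0,"ay": 0,"az": 0},
    {"x": 0,"y": 0.1,"z": 0,"ax": 0,"ay": 0,"az": 0},
    {"x": 0,"y": 0.1,"z": 0,"ax": 0,"ay": 0,"az": 0},
    {"x": 0,"y": 0.08,"z": 0,"ax": 0,"ay": 0,"az": 0},
    {"x": 0,"y": 0.06,"z": 0,"ax": 0,"ay": 0,"az": 0},
  ],
)

```text
clock: 8.6
eef_pos: [0.5148, 0.2549, 0.0488]
tool_rot: [0.996, 0.086, 0.0, -0.0]
wrist_force: [0.4, -1.1, -1.3]
opening: 0.269
grasp_force: 59.2
```

servo_tool(
  steps=[
    {"x": 0,"y": 0.06,"z": 0,"ax": 0,"ay": 0,"az": 0},
    {"x": 0,"y": 0.06,"z": 0,"ax": 0,"ay": 0,"az": 0},
    {"x": 0,"y": 0.06,"z": 0,"ax": 0,"ay": 0,"az": 0},
    {"x": 0,"y": 0.06,"z": 0,"ax": 0,"ay": 0,"az": 0},
    {"x": 0,"y": 0.06,"z": 0,"ax": 0,"ay": 0,"az": 0},
  ],
)

```text
clock: 9.02
eef_pos: [0.5161, 0.2481, 0.049]
tool_rot: [0.996, 0.086, 0.0, -0.001]
wrist_force: [-0.8, 2.2, -1.5]
opening: 0.27
grasp_force: 59.2
```

servo_tool(
  steps=[
    {"x": 0,"y": 0.06,"z": 0,"ax": 0,"ay": 0,"az": 0},
    {"x": 0,"y": 0.06,"z": 0,"ax": 0,"ay": 0,"az": 0},
    {"x": 0,"y": 0.06,"z": 0,"ax": 0,"ay": 0,"az": 0},
    {"x": 0,"y": 0.06,"z": 0,"ax": 0,"ay": 0,"az": 0},
    {"x": 0,"y": 0.06,"z": 0,"ax": 0,"ay": 0,"az": 0},
  ],
)

```text
clock: 9.43
eef_pos: [0.5173, 0.2401, 0.0488]
tool_rot: [0.996, 0.086, 0.0, -0.0]
wrist_force: [-0.3, 2.1, -1.0]
opening: 0.271
grasp_force: 59.2
```

```bash
python3 -c "
from loc import *
loc()"
```

```text
t 9.4333 bay xy [np.float64(-0.2528), np.float64(0.0006)] z 0.0488 yawerr deg -0.08 tilt [ 0.e+00  1.e-04 -1.e+00] F bay [np.float64(-2.14), np.float64(0.03), np.float64(-0.98)] tq [0.38 0.06 0.02] grip 59.17434275150299
```

servo_tool(
  steps=[
    {"x": 0,"y": 0.1,"z": 0,"ax": 0,"ay": 0,"az": 0},
    {"x": 0,"y": 0.14,"z": 0,"ax": 0,"ay": 0,"az": 0},
    {"x": 0,"y": 0.14,"z": 0,"ax": 0,"ay": 0,"az": 0},
    {"x": 0,"y": 0.14,"z": 0,"ax": 0,"ay": 0,"az": 0},
    {"x": 0,"y": 0.14,"z": 0,"ax": 0,"ay": 0,"az": 0},
  ],
)

```text
clock: 9.85
eef_pos: [0.5202, 0.2235, 0.0488]
tool_rot: [0.996, 0.086, -0.0, -0.0]
wrist_force: [0.2, 1.9, -1.8]
opening: 0.275
grasp_force: 59.4
```

servo_tool(
  steps=[
    {"x": 0,"y": 0.14,"z": 0,"ax": 0,"ay": 0,"az": 0},
    {"x": 0,"y": 0.14,"z": 0,"ax": 0,"ay": 0,"az": 0},
    {"x": 0,"y": 0.14,"z": 0,"ax": 0,"ay": 0,"az": 0},
    {"x": 0,"y": 0.14,"z": 0,"ax": 0,"ay": 0,"az": 0},
    {"x": 0,"y": 0.14,"z": 0,"ax": 0,"ay": 0,"az": 0},
  ],
)

```text
clock: 10.27
eef_pos: [0.5231, 0.2064, 0.0488]
tool_rot: [0.996, 0.086, 0.0, -0.0]
wrist_force: [-0.4, 3.1, -1.1]
opening: 0.272
grasp_force: 59.3
```

```bash
python3 -c "
from loc import *
loc()"
```

```text
t 10.2667 bay xy [np.float64(-0.2186), np.float64(0.0005)] z 0.0488 yawerr deg -0.08 tilt [ 1.e-04  1.e-04 -1.e+00] F bay [np.float64(-3.15), np.float64(0.16), np.float64(-1.09)] tq [ 0.47  0.09 -0.02] grip 59.324458837509155
```

servo_tool(
  steps=[
    {"x": 0,"y": 0.14,"z": 0,"ax": 0,"ay": 0,"az": 0},
    {"x": 0,"y": 0.14,"z": 0,"ax": 0,"ay": 0,"az": 0},
    {"x": 0,"y": 0.14,"z": 0,"ax": 0,"ay": 0,"az": 0},
    {"x": 0,"y": 0.14,"z": 0,"ax": 0,"ay": 0,"az": 0},
    {"x": 0,"y": 0.14,"z": 0,"ax": 0,"ay": 0,"az": 0},
  ],
)

```text
clock: 10.68
eef_pos: [0.5261, 0.189, 0.0488]
tool_rot: [0.996, 0.086, -0.0, 0.0]
wrist_force: [-1.0, 2.8, -0.1]
opening: 0.274
grasp_force: 59.3
```

servo_tool(
  steps=[
    {"x": 0,"y": 0.14,"z": 0,"ax": 0,"ay": 0,"az": 0},
    {"x": 0,"y": 0.14,"z": 0,"ax": 0,"ay": 0,"az": 0},
    {"x": 0,"y": 0.14,"z": 0,"ax": 0,"ay": 0,"az": 0},
    {"x": 0,"y": 0.14,"z": 0,"ax": 0,"ay": 0,"az": 0},
    {"x": 0,"y": 0.14,"z": 0,"ax": 0,"ay": 0,"az": 0},
  ],
)

```text
clock: 11.1
eef_pos: [0.5291, 0.1718, 0.0488]
tool_rot: [0.996, 0.086, 0.0, 0.0]
wrist_force: [0.7, 3.7, -1.4]
opening: 0.269
grasp_force: 59.3
```

servo_tool(
  steps=[
    {"x": 0,"y": 0.14,"z": 0,"ax": 0,"ay": 0,"az": 0},
    {"x": 0,"y": 0.14,"z": 0,"ax": 0,"ay": 0,"az": 0},
    {"x": 0,"y": 0.14,"z": 0,"ax": 0,"ay": 0,"az": 0},
    {"x": 0,"y": 0.14,"z": 0,"ax": 0,"ay": 0,"az": 0},
    {"x": 0,"y": 0.14,"z": 0,"ax": 0,"ay": 0,"az": 0},
  ],
)

```text
clock: 11.52
eef_pos: [0.5321, 0.1546, 0.0488]
tool_rot: [0.996, 0.086, 0.0, 0.0]
wrist_force: [-0.6, 2.8, -0.8]
opening: 0.273
grasp_force: 59.3
```

servo_tool(
  steps=[
    {"x": 0,"y": 0.14,"z": 0,"ax": 0,"ay": 0,"az": 0},
    {"x": 0,"y": 0.14,"z": 0,"ax": 0,"ay": 0,"az": 0},
    {"x": 0,"y": 0.14,"z": 0,"ax": 0,"ay": 0,"az": 0},
    {"x": 0,"y": 0.14,"z": 0,"ax": 0,"ay": 0,"az": 0},
    {"x": 0,"y": 0.14,"z": 0,"ax": 0,"ay": 0,"az": 0},
  ],
)

```text
clock: 11.93
eef_pos: [0.5351, 0.1374, 0.0488]
tool_rot: [0.996, 0.086, 0.0, 0.0]
wrist_force: [-0.6, 1.5, -1.4]
opening: 0.273
grasp_force: 59.3
```

```bash
python3 -c "
from loc import *
loc()"
```

```text
t 11.9333 bay xy [np.float64(-0.1485), np.float64(0.0004)] z 0.0488 yawerr deg -0.08 tilt [ 0. -0. -1.] F bay [np.float64(-1.61), np.float64(-0.28), np.float64(-1.4)] tq [0.47 0.14 0.01] grip 59.29539084434509
```

servo_tool(
  steps=[
    {"x": 0,"y": 0.12,"z": 0,"ax": 0,"ay": 0,"az": 0},
    {"x": 0,"y": 0.12,"z": 0,"ax": 0,"ay": 0,"az": 0},
    {"x": 0,"y": 0.12,"z": 0,"ax": 0,"ay": 0,"az": 0},
    {"x": 0,"y": 0.12,"z": 0,"ax": 0,"ay": 0,"az": 0},
    {"x": 0,"y": 0.12,"z": 0,"ax": 0,"ay": 0,"az": 0},
  ],
)

```text
clock: 12.35
eef_pos: [0.5377, 0.1227, 0.0488]
tool_rot: [0.996, 0.086, -0.0, 0.0]
wrist_force: [-0.6, 1.1, -0.7]
opening: 0.274
grasp_force: 59.2
```

servo_tool(
  steps=[
    {"x": 0,"y": 0.12,"z": 0,"ax": 0,"ay": 0,"az": 0},
    {"x": 0,"y": 0.1,"z": 0,"ax": 0,"ay": 0,"az": 0},
    {"x": 0,"y": 0.08,"z": 0,"ax": 0,"ay": 0,"az": 0},
    {"x": 0,"y": 0.06,"z": 0,"ax": 0,"ay": 0,"az": 0},
    {"x": 0,"y": 0.06,"z": 0,"ax": 0,"ay": 0,"az": 0},
  ],
)

```text
clock: 12.77
eef_pos: [0.5394, 0.1124, 0.0488]
tool_rot: [0.996, 0.086, -0.0, 0.0]
wrist_force: [-0.2, 1.3, -2.2]
opening: 0.273
grasp_force: 59.3
```

servo_tool(
  steps=[
    {"x": 0,"y": 0.06,"z": 0,"ax": 0,"ay": 0,"az": 0},
    {"x": 0,"y": 0.06,"z": 0,"ax": 0,"ay": 0,"az": 0},
    {"x": 0,"y": 0.06,"z": 0,"ax": 0,"ay": 0,"az": 0},
    {"x": 0,"y": 0.06,"z": 0,"ax": 0,"ay": 0,"az": 0},
    {"x": 0,"y": 0.06,"z": 0,"ax": 0,"ay": 0,"az": 0},
  ],
)

```text
clock: 13.18
eef_pos: [0.5406, 0.105, 0.0487]
tool_rot: [0.996, 0.086, -0.0, 0.0]
wrist_force: [-0.8, 1.6, -2.1]
opening: 0.275
grasp_force: 59.4
```

servo_tool(
  steps=[
    {"x": 0,"y": 0.06,"z": 0,"ax": 0,"ay": 0,"az": 0},
    {"x": 0,"y": 0.06,"z": 0,"ax": 0,"ay": 0,"az": 0},
    {"x": 0,"y": 0.06,"z": 0,"ax": 0,"ay": 0,"az": 0},
    {"x": 0,"y": 0.06,"z": 0,"ax": 0,"ay": 0,"az": 0},
    {"x": 0,"y": 0.06,"z": 0,"ax": 0,"ay": 0,"az": 0},
  ],
)

```text
clock: 13.6
eef_pos: [0.542, 0.0976, 0.0488]
tool_rot: [0.996, 0.086, -0.0, 0.0]
wrist_force: [-0.4, 0.7, -2.0]
opening: 0.272
grasp_force: 59.2
```

servo_tool(
  steps=[
    {"x": 0,"y": 0.06,"z": 0,"ax": 0,"ay": 0,"az": 0},
    {"x": 0,"y": 0.06,"z": 0,"ax": 0,"ay": 0,"az": 0},
    {"x": 0,"y": 0.06,"z": 0,"ax": 0,"ay": 0,"az": 0},
    {"x": 0,"y": 0.06,"z": 0,"ax": 0,"ay": 0,"az": 0},
    {"x": 0,"y": 0.06,"z": 0,"ax": 0,"ay": 0,"az": 0},
  ],
)

```text
clock: 14.02
eef_pos: [0.5433, 0.0902, 0.0488]
tool_rot: [0.996, 0.086, 0.0, 0.0]
wrist_force: [-0.7, 1.9, -2.5]
opening: 0.275
grasp_force: 59.2
```

servo_tool(
  steps=[
    {"x": 0,"y": 0.06,"z": 0,"ax": 0,"ay": 0,"az": 0},
    {"x": 0,"y": 0.06,"z": 0,"ax": 0,"ay": 0,"az": 0},
    {"x": 0,"y": 0.06,"z": 0,"ax": 0,"ay": 0,"az": 0},
    {"x": 0,"y": 0.06,"z": 0,"ax": 0,"ay": 0,"az": 0},
    {"x": 0,"y": 0.06,"z": 0,"ax": 0,"ay": 0,"az": 0},
  ],
)

```text
clock: 14.43
eef_pos: [0.5446, 0.0829, 0.0488]
tool_rot: [0.996, 0.086, 0.0, 0.0]
wrist_force: [-0.1, 1.3, -2.6]
opening: 0.274
grasp_force: 59.2
```

servo_tool(
  steps=[
    {"x": 0,"y": 0.06,"z": 0,"ax": 0,"ay": 0,"az": 0},
    {"x": 0,"y": 0.06,"z": 0,"ax": 0,"ay": 0,"az": 0},
    {"x": 0,"y": 0.06,"z": 0,"ax": 0,"ay": 0,"az": 0},
    {"x": 0,"y": 0.06,"z": 0,"ax": 0,"ay": 0,"az": 0},
    {"x": 0,"y": 0.06,"z": 0,"ax": 0,"ay": 0,"az": 0},
  ],
)

```text
clock: 14.85
eef_pos: [0.5458, 0.0762, 0.0489]
tool_rot: [0.996, 0.086, 0.0, -0.001]
wrist_force: [-0.1, 5.9, -1.0]
opening: 0.268
grasp_force: 59.6
```

servo_tool(
  steps=[
    {"x": 0,"y": 0.04,"z": 0,"ax": 0,"ay": 0,"az": 0},
    {"x": 0,"y": 0.04,"z": 0,"ax": 0,"ay": 0,"az": 0},
    {"x": 0,"y": 0.04,"z": 0,"ax": 0,"ay": 0,"az": 0},
    {"x": 0,"y": 0,"z": 0,"ax": 0,"ay": 0,"az": 0},
    {"x": 0,"y": 0,"z": 0,"ax": 0,"ay": 0,"az": 0},
  ],
)

```text
clock: 15.27
eef_pos: [0.5462, 0.0743, 0.0491]
tool_rot: [0.996, 0.085, 0.0, -0.001]
wrist_force: [-1.5, 7.5, -0.6]
opening: 0.274
grasp_force: 59.5
```

servo_tool(
  steps=[
    {"x": 0,"y": 0.06,"z": 0,"ax": 0,"ay": 0,"az": 0},
    {"x": 0,"y": 0.06,"z": 0,"ax": 0,"ay": 0,"az": 0},
    {"x": 0,"y": 0.04,"z": 0,"ax": 0,"ay": 0,"az": 0},
    {"x": 0,"y": 0,"z": 0,"ax": 0,"ay": 0,"az": 0},
    {"x": 0,"y": 0,"z": 0,"ax": 0,"ay": 0,"az": 0},
  ],
)

```text
clock: 15.68
eef_pos: [0.5467, 0.0719, 0.0494]
tool_rot: [0.996, 0.085, 0.0, -0.003]
wrist_force: [-2.8, 11.7, 3.0]
opening: 0.276
grasp_force: 59.9
```

servo_tool(
  steps=[
    {"x": 0,"y": 0.02,"z": 0,"ax": 0,"ay": 0,"az": 0},
    {"x": 0,"y": 0,"z": 0,"ax": 0,"ay": 0,"az": 0},
    {"x": 0,"y": 0,"z": 0,"ax": 0,"ay": 0,"az": 0},
    {"x": 0,"y": 0,"z": 0,"ax": 0,"ay": 0,"az": 0},
    {"x": 0,"y": 0,"z": 0,"ax": 0,"ay": 0,"az": 0},
  ],
)

```text
clock: 16.1
eef_pos: [0.5467, 0.0718, 0.0495]
tool_rot: [0.996, 0.085, 0.0, -0.003]
wrist_force: [-1.6, 12.7, 2.6]
opening: 0.278
grasp_force: 59.9
```

servo_tool(
  steps=[
    {"x": 0,"y": 0,"z": 0,"ax": 0,"ay": 0,"az": 0},
    {"x": 0,"y": 0,"z": 0,"ax": 0,"ay": 0,"az": 0},
    {"x": 0,"y": 0,"z": 0,"ax": 0,"ay": 0,"az": 0},
    {"x": 0,"y": 0,"z": 0,"ax": 0,"ay": 0,"az": 0},
    {"x": 0,"y": 0,"z": 0,"ax": 0,"ay": 0,"az": 0},
  ],
)

```text
clock: 16.52
eef_pos: [0.5467, 0.0718, 0.0495]
tool_rot: [0.996, 0.085, 0.0, -0.003]
wrist_force: [-1.9, 12.9, 2.3]
opening: 0.275
grasp_force: 59.9
```

```bash
python3 -c "
from loc import *
loc()"
```

```text
t 16.5167 bay xy [np.float64(-0.082), np.float64(0.0005)] z 0.0495 yawerr deg -0.18 tilt [-2.e-04  6.e-03 -1.e+00] F bay [np.float64(-13.08), np.float64(0.32), np.float64(2.34)] tq [2.06 0.33 0.01] grip 59.934149980545044
```

Held at about 13 N with the nose about 83 mm past the hinge. Now drawing the stick out.

servo_tool(
  steps=[
    {"x": 0,"y": -0.08,"z": 0,"ax": 0,"ay": 0,"az": 0},
    {"x": 0,"y": -0.08,"z": 0,"ax": 0,"ay": 0,"az": 0},
    {"x": 0,"y": -0.1,"z": 0,"ax": 0,"ay": 0,"az": 0},
    {"x": 0,"y": -0.12,"z": 0,"ax": 0,"ay": 0,"az": 0},
    {"x": 0,"y": -0.12,"z": 0,"ax": 0,"ay": 0,"az": 0},
  ],
)

```text
clock: 16.93
eef_pos: [0.5453, 0.0798, 0.0489]
tool_rot: [0.996, 0.086, 0.0, 0.001]
wrist_force: [0.4, -0.6, -2.7]
opening: 0.272
grasp_force: 59.5
```

servo_tool(
  steps=[
    {"x": 0,"y": -0.16,"z": 0,"ax": 0,"ay": 0,"az": 0},
    {"x": 0,"y": -0.2,"z": 0,"ax": 0,"ay": 0,"az": 0},
    {"x": 0,"y": -0.25,"z": 0,"ax": 0,"ay": 0,"az": 0},
    {"x": 0,"y": -0.3,"z": 0,"ax": 0,"ay": 0,"az": 0},
    {"x": 0,"y": -0.3,"z": 0,"ax": 0,"ay": 0,"az": 0},
  ],
)

```text
clock: 17.35
eef_pos: [0.5397, 0.111, 0.0488]
tool_rot: [0.996, 0.086, 0.0, 0.0]
wrist_force: [0.1, -0.1, -2.0]
opening: 0.276
grasp_force: 59.5
```

servo_tool(
  steps=[
    {"x": 0,"y": -0.3,"z": 0,"ax": 0,"ay": 0,"az": 0},
    {"x": 0,"y": -0.3,"z": 0,"ax": 0,"ay": 0,"az": 0},
    {"x": 0,"y": -0.3,"z": 0,"ax": 0,"ay": 0,"az": 0},
    {"x": 0,"y": -0.3,"z": 0,"ax": 0,"ay": 0,"az": 0},
    {"x": 0,"y": -0.3,"z": 0,"ax": 0,"ay": 0,"az": 0},
  ],
)

```text
clock: 17.77
eef_pos: [0.5333, 0.1482, 0.0489]
tool_rot: [0.996, 0.086, 0.0, -0.0]
wrist_force: [-0.6, 0.4, -2.3]
opening: 0.273
grasp_force: 59.5
```

servo_tool(
  steps=[
    {"x": 0,"y": -0.4,"z": 0,"ax": 0,"ay": 0,"az": 0},
    {"x": 0,"y": -0.4,"z": 0,"ax": 0,"ay": 0,"az": 0},
    {"x": 0,"y": -0.4,"z": 0,"ax": 0,"ay": 0,"az": 0},
    {"x": 0,"y": -0.4,"z": 0,"ax": 0,"ay": 0,"az": 0},
    {"x": 0,"y": -0.4,"z": 0,"ax": 0,"ay": 0,"az": 0},
  ],
)

```text
clock: 18.18
eef_pos: [0.5247, 0.1976, 0.0488]
tool_rot: [0.996, 0.086, 0.0, 0.0]
wrist_force: [0.2, -0.0, -1.3]
opening: 0.273
grasp_force: 59.6
```

```bash
python3 -c "
from loc import *
loc()"
```

```text
t 18.1833 bay xy [np.float64(-0.2097), np.float64(0.0005)] z 0.0488 yawerr deg -0.07 tilt [ 1.e-04  0.e+00 -1.e+00] F bay [np.float64(0.05), np.float64(0.22), np.float64(-1.29)] tq [ 0.1   0.04 -0.06] grip 59.56338822841644
```

servo_tool(
  steps=[
    {"x": 0,"y": -0.5,"z": 0,"ax": 0,"ay": 0,"az": 0},
    {"x": 0,"y": -0.5,"z": 0,"ax": 0,"ay": 0,"az": 0},
    {"x": 0,"y": -0.5,"z": 0,"ax": 0,"ay": 0,"az": 0},
    {"x": 0,"y": -0.5,"z": 0,"ax": 0,"ay": 0,"az": 0},
    {"x": 0,"y": -0.5,"z": 0,"ax": 0,"ay": 0,"az": 0},
  ],
)

```text
clock: 18.6
eef_pos: [0.5139, 0.2595, 0.0488]
tool_rot: [0.996, 0.086, 0.0, -0.0]
wrist_force: [-0.1, -0.1, -2.2]
opening: 0.277
grasp_force: 59.6
```

servo_tool(
  steps=[
    {"x": 0,"y": -0.5,"z": 0,"ax": 0,"ay": 0,"az": 0},
    {"x": 0,"y": -0.5,"z": 0,"ax": 0,"ay": 0,"az": 0},
    {"x": 0,"y": -0.5,"z": 0,"ax": 0,"ay": 0,"az": 0},
    {"x": 0,"y": -0.5,"z": 0,"ax": 0,"ay": 0,"az": 0},
    {"x": 0,"y": -0.5,"z": 0,"ax": 0,"ay": 0,"az": 0},
  ],
)

```text
clock: 19.02
eef_pos: [0.5032, 0.321, 0.0488]
tool_rot: [0.996, 0.086, 0.0, 0.0]
wrist_force: [-0.8, -0.4, -1.8]
opening: 0.272
grasp_force: 59.6
```

servo_tool(
  steps=[
    {"x": 0,"y": -0.1,"z": 0,"ax": 0,"ay": 0,"az": 0},
    {"x": 0,"y": 0,"z": 0.1,"ax": 0,"ay": 0,"az": 0},
    {"x": 0,"y": 0,"z": 0.1,"ax": 0,"ay": 0,"az": 0},
    {"x": 0,"y": 0,"z": 0.06,"ax": 0,"ay": 0,"az": 0},
    {"x": 0,"y": 0,"z": 0,"ax": 0,"ay": 0,"az": 0},
  ],
)

```text
clock: 19.43
eef_pos: [0.5027, 0.3213, 0.0417]
tool_rot: [0.996, 0.086, -0.001, 0.0]
wrist_force: [0.2, 0.1, -1.9]
opening: 0.272
grasp_force: 59.6
```

```bash
python3 -c "
from loc import *
loc()"
```

```text
t 19.4333 bay xy [np.float64(-0.3353), np.float64(0.0003)] z 0.0417 yawerr deg -0.12 tilt [-1.1e-03 -9.0e-04 -1.0e+00] F bay [np.float64(-0.12), np.float64(0.18), np.float64(-1.88)] tq [ 0.08  0.01 -0.02] grip 59.56562876701355
```

servo_tool(
  steps=[
    {"x": 0,"y": 0,"z": 0.03,"ax": 0,"ay": 0,"az": 0},
    {"x": 0,"y": 0,"z": 0,"ax": 0,"ay": 0,"az": 0},
    {"x": 0,"y": 0,"z": 0,"ax": 0,"ay": 0,"az": 0},
    {"x": 0,"y": 0,"z": 0,"ax": 0,"ay": 0,"az": 0},
    {"x": 0,"y": 0,"z": 0,"ax": 0,"ay": 0,"az": 0},
  ],
)

```text
clock: 19.85
eef_pos: [0.5031, 0.3221, 0.0416]
tool_rot: [0.996, 0.086, 0.0, 0.0]
wrist_force: [-0.1, -0.4, -1.6]
opening: 0.278
grasp_force: 59.5
```

servo_tool(
  steps=[
    {"x": 0,"y": 0,"z": 0,"ax": 0,"ay": 0,"az": 0},
    {"x": 0,"y": 0,"z": 0,"ax": 0,"ay": 0,"az": 0},
    {"x": 0,"y": 0,"z": 0,"ax": 0,"ay": 0,"az": 0},
    {"x": 0,"y": 0,"z": 0,"ax": 0,"ay": 0,"az": 0},
    {"x": 0,"y": 0,"z": 0,"ax": 0,"ay": 0,"az": 0},
  ],
  claw=0.7,
)

```text
clock: 20.27
eef_pos: [0.5032, 0.3222, 0.0417]
tool_rot: [0.996, 0.086, 0.0, -0.0]
wrist_force: [1.3, 1.0, 0.3]
opening: 0.699
grasp_force: 0.0
```

servo_tool(
  steps=[
    {"x": 0,"y": 0,"z": 0,"ax": 0,"ay": 0,"az": 0},
    {"x": 0,"y": 0,"z": -0.3,"ax": 0,"ay": 0,"az": 0},
    {"x": 0,"y": 0,"z": -0.6,"ax": 0,"ay": 0,"az": 0},
    {"x": 0,"y": 0,"z": -0.8,"ax": 0,"ay": 0,"az": 0},
    {"x": 0,"y": 0,"z": -0.8,"ax": 0,"ay": 0,"az": 0},
  ],
)

```text
clock: 20.68
eef_pos: [0.5027, 0.3221, 0.1048]
tool_rot: [0.996, 0.086, -0.0, 0.0]
wrist_force: [0.5, 0.3, 0.7]
opening: 0.702
grasp_force: 0.0
```

servo_tool(
  steps=[
    {"x": 0,"y": 0,"z": -0.8,"ax": 0,"ay": 0,"az": 0},
    {"x": 0,"y": 0,"z": -0.8,"ax": 0,"ay": 0,"az": 0},
    {"x": 0,"y": 0,"z": -0.6,"ax": 0,"ay": 0,"az": 0},
    {"x": 0,"y": 0,"z": 0,"ax": 0,"ay": 0,"az": 0},
    {"x": 0,"y": 0,"z": 0,"ax": 0,"ay": 0,"az": 0},
  ],
)

```text
clock: 21.1
eef_pos: [0.5035, 0.3224, 0.1601]
tool_rot: [0.996, 0.086, 0.001, -0.0]
wrist_force: [-1.0, 0.3, -0.6]
opening: 0.699
grasp_force: 0.0
```

Run:
```python
from loc import *
loc()
im=cams.read_camera('scene'); save(im[145:265,130:290+60],'pics/s5.png',3.5)
```

```text
t 21.1 bay xy [np.float64(-0.3362), np.float64(0.0012)] z 0.1601 yawerr deg -0.08 tilt [ 0.0022  0.001  -1.    ] F bay [np.float64(-0.45), np.float64(-0.91), np.float64(-0.62)] tq [0.01 0.01 0.01] grip 0.0
```

View pics/s5.png

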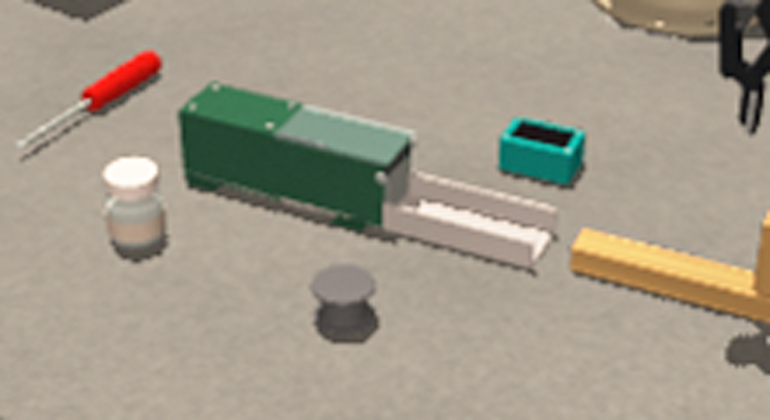

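The trough is empty and the flap hangs shut at (397,175) in the crop. The stick is flat on the bench, its nose at (590,250) clear of the trough end at (545,240), and the bystanders have not moved.

```bash
python3 -c "
from rig import job
print(job.finish_job())"
```

```text
the job is handed in; nothing more can be done
None
```

The job is handed in, with no verdict shown: I pressed the module against the hidden stop at about 13 N for at least 0.8 s; the final picture shows the flap shut, the stick flat on the bench about 30 mm clear of the trough, and the jar, reel and screwdriver in place.

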